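# Torque down the foot nut of a carburettor stand

## Task

Fit the ring of the torque wrench fully over the square nut at the foot of the carburettor stand, then turn the handle clockwise to tighten the nut until the nut is home and the wrench clicks, its handle kinking in its joint. Stop at the click, without forcing the handle on towards the end of its kink, never bear hard on the nut, and leave the wrench sitting flat on the tight nut, still kinked, for me to check; do not disturb the small things lying round.

Things in the scene. Friction and masses are not known exactly. Their poses are not given: they have to be found in the camera images.
- stand: Grey carburettor stand fixed to the bench, a casting on top (95 mm high in all). Origin: on the axis of its foot nut, at bench level. The stand lies on the +x side of it: base plate 12 mm thick, 120 mm wide, from x=45 to 155 mm, taller only beyond x=65. Under the nut is a round lug, radius 25 mm, top at z=5 mm.
- nut_top (a point): Centre of the top face of the square steel nut, 28 mm across flats, z=5 to 22 mm above the bench; a 12 mm stud stands 3.5 mm above it. x and y axes are square to its flats and turn with it; at the start x points 8 to 52 degrees to the left of straight ahead. It turns only about its upright axis and cannot be lifted. At the click the ring bears on it with about 40 N, its corner forces added up.
- foot_nut (a joint): How far the nut is turned clockwise (from above), rad; it starts at 0.2 to 0.5. It spins on lightly (about 0.05 Nm) and then seats hard after 0.25 to 0.55 rad more, where it stays.
- torque_wrench: Head of the torque wrench (370 g in all, 15 to 20% more or less), lying flat on the bench. Origin: on the ring's axis, at the underside (bench level). x points from the handle to the ring, z up; the straight handle runs to -x, to 256 mm from the ring's axis, its underside on the bench. Ring from z=6 to 24 mm, outer radius 29 mm.
- socket (a point): Centre of the ring at its upper face, 24 mm above the underside; axes as the head's. The square hole goes right through, 30.5 mm across flats, square to x and y. Fit it with x along the nut's x (handle towards the robot): there it has room to swing 1 rad clockwise. Seated, the wrench lies flat on the bench again, with 5 degrees of play each way on the nut.
- handle_mid (a point): Point on the grip's middle line, 110 mm from the ring axis, 12 mm above the underside: near the balance point, the place to grasp. The round black grip is 24 mm thick, 105 to 250 mm from the ring axis; thinner steel shank before it. Axes as the handle's: x along it to the head, z up.
- handle_end (a point): Point on the middle line of the grip, 187 mm from the ring axis, 12 mm above the underside: the place to push sideways. About 4 N here makes the seated wrench click, plus up to 1 N of the wrench's friction on the bench.
- wrench_handle (a joint): Kink of the handle against the head, rad: 0 straight, grows as the handle is swung on clockwise after the click, hard stop at 0.28. The joint lies 42 mm from the ring axis. It holds straight up to 0.6 Nm, then gives: the push stops rising and stays level while the handle kinks, until the hard stop. It stays where it is left.
- castle_nut: Black castle nut, 30x34x22 mm, lying loose by the stand: leave alone. Origin: centre of its underside.
- tape_roll: Small dark tape roll, 55x53x19 mm: leave alone. Origin: centre of its underside.
- feeler_gauge: Steel feeler gauge, 16x96x10 mm: leave alone. Origin: centre of its underside.

How it is judged:
By the outcome, as a careful person would: the job done as asked, in the order asked, and still so for the second after the job is handed in, with the robot touching nothing.
It also fails if it takes over 72 s, if anything falls off the work surface, if the arm or the gripper's body presses on something with over 40 N, if the wrist force passes 120 N, or if a joint passes its speed limit or range.

## Robot

A 6-joint arm with a two-finger parallel gripper is mounted at the origin on a cart in front of the work surface, level with it; the furniture and walls round the work are solid. World frame = base frame: x ahead of the robot, y to its left, z up, the work surface at z = 0. Lengths are in m, angles in rad, forces in N, time in s.
With the tool pointing down it reaches from about 0.3 to 0.775 m from the base axis. Payload 14.6 kg.
Tool frame: the origin (TCP) lies at the very end of the fingers, on their centre line; the grasp point (between the pads) lies 19 mm behind it; z points along the fingers, y is the line along which they close (so a half turn about z gives the same grasp; the last joint's range is limited). The gripper opens to 94 mm and grips with 3 to 60 N. Pads are 16 mm wide; open, the fingers measure 119 mm over their backs; the gripper's body (75 mm by 177 mm) begins 78 mm behind the grasp point.
Start: joints at [-0.067, 0.3, 1.521, -0, 1.321, -0.067], TCP at [0.55, -0, 0.205] pointing down, gripper open.
Joint ranges: [-3.03, 3.03], [-0.79, 2.21], [0.23, 2.52], [-1.04, 4.18], [0, 3.07], [-2.55, 2.55]. Speed limits (rad/s): [2.22, 2.22, 2.57, 3.14, 3.14, 3.14].

## Interface

Orientations are given as [roll, pitch, yaw] about the fixed x, y, z axes, in that order (R = Rz(yaw) Ry(pitch) Rx(roll)).
In Python, from station import ctrl gives the robot as it stands.
- The arm moves only by the tool move_arm, never from a script. Its argument "increments" is a list of rows, each a list of 7 numbers: the opening, from 0 (shut) to 1 (fully open), then the shift along the tool's x, y, z in units of 50 mm (1.0 is 50 mm), then the turn, a rotation vector about the tool's x, y, z in rad. In form: [[claw, tx, ty, tz, rx, ry, rz], ...]. A call has 1 to 20 rows; each row shifts and turns the commanded pose from where the row before left it, along the tool's axes as they then stand; what a row does not reach is not made up. A row lasts 1/10 s, in which the tool goes at most 50 mm and 8.59 degrees, less where a joint would pass 70% of its speed; a pose out of reach is approached as far as the arm can. A call is refused whole if a number of a shift passes 1 or a number of a turn 0.15, either way. A call with a gripper value outside its range is refused whole. The fingers move at their own pace and stop on an object; "force" is the grip in N (left out, the last holds). Time passes only in rows, so rows that do not move let the fingers close. It gives the time, the measured TCP pose, the force, the opening and the grip force at its end, in the units of the state.
- ctrl.get_obs(): the state, without advancing time (a new reading comes with each control period).
- ctrl.camera(name): name is "scene" or "side" or "wrist"; returns a dict with "color" (400x640x3 uint8, blue, green, red), "K" (3x3 intrinsics, pixels), "distortion" ([k1, k2, p1, p2, k3] as OpenCV has them; the pictures are not rectified), "pose" (4x4, takes a point from camera to world coordinates); the wrist camera has in their place "tool_from_camera" (4x4, takes a point from camera to tool coordinates, whose origin is the TCP and whose axes are the flange's). Camera axes: x right, y down, z forward; pixel columns grow to the right and rows downward; lengths in m; the calibration is good to about 2 mm. A picture is of the moment at which its call begins: read the wrist's pose just before it. There is no depth.
- ctrl.hand_in(): hands the job in; it is judged then, once.
Trained networks look in a picture, given as the dict that the camera call returned (one of the last four; its "shot" number tells which), for a name from the list of things; names that differ only in an ending like _2 or _b are one class to them, and where a whole thing is asked for, a point or a joint stands for the part that bears it (a point fixed in the world has none). Each returns a list of dicts, best first, with "conf" (0 to 1); they miss things now and then, are a little off and sometimes report something else, mostly with a low value. They report only what shows in the picture. A call takes as long as a camera call.
- ctrl.cut_out(name, picture): "mask" (400x640 bool, what is visible of it) and "centre" ([row, column] in pixels, amid what is visible of it).
The state is a dict: "time_s": time; "qpos": joint angles; "joint_vel": joint speeds; "tau": joint torques, N m; "ee_pos": TCP position; "eef_rot": TCP orientation; "force": force on the tool from outside, world axes, zero at the start; "moment": the same for the moment, N m; "grip_width": finger opening in m; "grip_force": force on a finger pad.
Only numpy, scipy, OpenCV 4.12 (cv2) and the standard library are available. Lean on these libraries where they do the work, as an engineer would, in place of code of your own. Each camera call takes 0.05 s, during which the arm holds its last target. There are 200 camera calls.

## Working session

There is one attempt and no reset: what is moved stays moved. The work goes in short steps, Python scripts to look and compute and a tool call to move; the robot and the scene stay as the last step left them, time stands still between calls to the robot, and variables do not carry over. Pictures are saved under pics/ and viewed, at most 10 in all, crops included, and the job is handed in when it is done.

Besides the shell and the picture viewer there is one more tool, called after ">>>" as name([rows], argument=value, ...), one row to a line, values as JSON. move_arm: Moves the arm, as the interface text tells. Its arguments: {"type":"object","properties":{"increments":{"type":"array","items":{"type":"array","items":{"type":"number"}}},"force":{"type":"number"}},"required":["increments"]}

```bash
ls; mkdir -p pics; python3 - <<'E'
from station import ctrl
import cv2,numpy as np
o=ctrl.get_obs();print(o)
for n in ["scene","side","wrist"]:
    p=ctrl.camera(n);cv2.imwrite(f"pics/{n}0.png",p["color"])
    print(n,p["K"],p["distortion"],p.get("pose",p.get("tool_from_camera")))
    for t in ["torque_wrench","socket","nut_top","stand","handle_mid","castle_nut","tape_roll","feeler_gauge"]:
        for r in ctrl.cut_out(t,p)[:2]: print(t,round(r["conf"],2),np.round(r["centre"],1),r["mask"].sum())
a=cv2.imread("pics/scene0.png");b=cv2.imread("pics/side0.png")
E
```

```text
pics
{'time_s': 0.0, 'qpos': array([-6.65947160e-02,  3.00468887e-01,  1.52160452e+00, -7.58569558e-06,
        1.32067657e+00, -6.65605574e-02]), 'joint_vel': array([0.00034272, 0.00024603, 0.00083632, 0.0001357 , 0.00079903,
       0.00088244]), 'tau': array([-1.53750298e-03, -5.31805658e+01, -3.52735734e+01,  7.07558286e-02,
        2.43994006e-02, -4.79655944e-05]), 'ee_pos': array([5.49733201e-01, 1.57730428e-05, 2.04877624e-01]), 'eef_rot': array([-3.14043741e+00, -6.96438206e-05,  1.57076401e+00]), 'force': array([-0.47437303, -0.23972187,  0.13105452]), 'moment': array([-0.03285734,  0.00883743,  0.01318065]), 'grip_force': 0.0, 'grip_width': 0.09378576421710644}
scene [[404.55924836   0.         322.40707985]
 [  0.         404.55924836 201.09647456]
 [  0.           0.           1.        ]] [0.02232838 0.         0.         0.         0.        ] [[-0.71327228 -0.36447076  0.59866829 -0.06705903]
 [-0.70052727  0.34335595 -0.62559431  0.83236193]
 [ 0.02245452 -0.86560254 -0.50022798  0.55767437]
 [ 0.          0.          0.          1.        ]]
torque_wrench 0.96 [228.5
[... 917 characters left out ...]
5
feeler_gauge 0.53 [262.4 387.7] 158
wrist [[282.97708397   0.         317.70753463]
 [  0.         282.97708397 194.56394136]
 [  0.           0.           1.        ]] [-0.04640632  0.          0.          0.          0.        ] [[-1.68427824e-03 -9.68875588e-01 -2.47542438e-01  7.12793514e-02]
 [ 9.99998438e-01 -1.49907714e-03 -9.36632790e-04  3.11540454e-04]
 [ 5.36395436e-04 -2.47543629e-01  9.68876599e-01 -1.77691992e-01]
 [ 0.00000000e+00  0.00000000e+00  0.00000000e+00  1.00000000e+00]]
torque_wrench 0.62 [ 13.2 166. ] 1729
socket 0.88 [  7.8 168.1] 1733
nut_top 0.97 [220.  345.3] 404
stand 0.76 [220.8 410.1] 6588
handle_mid 0.67 [ 11.6 166.2] 1860
castle_nut 0.65 [ 12.9 471.6] 690
```

```bash
python3 - <<'E'
import cv2,numpy as np
a=cv2.imread("pics/scene0.png")[120:340,200:460];cv2.imwrite("pics/scene0c.png",cv2.resize(a,None,fx=2.7,fy=2.7,interpolation=cv2.INTER_CUBIC))
E
```

```text
(no output)
```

View pics/wrist0.png

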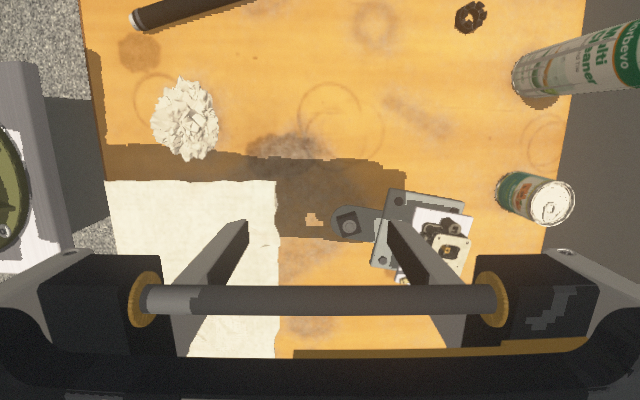

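View pics/scene0c.png

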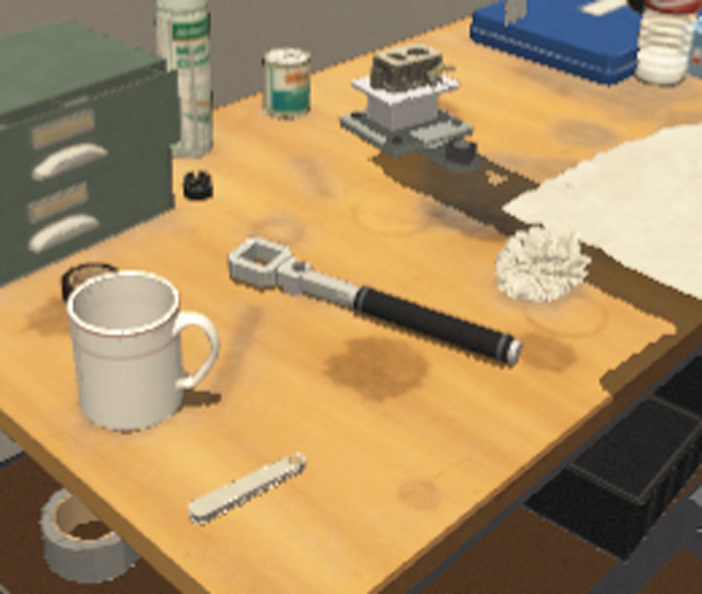

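The wrist picture shows the nut at about (345,222) with the stand to its right and the grip's end at the top left (135,20). The scene picture shows the wrench with its ring at about (296,216), its handle end at (391,250), and a brush and mug nearby.

```bash
cat > h.py <<'E'
import numpy as np,cv2
from scipy.spatial.transform import Rotation as R
from station import ctrl
def campose(p,o):
    if "pose" in p: return np.array(p["pose"])
    T=np.eye(4);T[:3,:3]=R.from_euler("xyz",o["eef_rot"]).as_matrix();T[:3,3]=o["ee_pos"]
    return T@np.array(p["tool_from_camera"])
def world(p,o,uv,z):
    T=campose(p,o)
    n=cv2.undistortPoints(np.array(uv,float).reshape(-1,1,2),p["K"],np.array(p["distortion"])).reshape(-1,2)
    d=np.c_[n,np.ones(len(n))]@T[:3,:3].T
    return T[:3,3]+d*((z-T[2,3])/d[:,2])[:,None]
def pix(p,o,X):
    T=np.linalg.inv(campose(p,o))
    return cv2.projectPoints(np.array(X,float).reshape(-1,1,3),cv2.Rodrigues(T[:3,:3])[0],T[:3,3],p["K"],np.array(p["distortion"]))[0].reshape(-1,2)
def contour(m,p=None,o=None,z=0):
    c=max(cv2.findContours(m.astype(np.uint8),0,cv2.CHAIN_APPROX_NONE)[0],key=len).reshape(-1,2)
    return c if p is None else world(p,o,c,z)[:,:2]
def rect(xy):
    (c,s,a)=cv2.minAreaRect((np.array(xy)*1000).astype(np.float32));return np.round(c,1),np.round(s,1),round(a,1)
def shot(n):
    o=ctrl.get_obs();return ctrl.camera(n),o
E
python3 - <<'E'
from h import *
p,o=shot("wrist")
for r in ctrl.cut_out("nut_top",p)[:1]: print("nut",rect(contour(r["mask"],p,o,.022)))
print("castle",world(p,o,[[471.6,12.9]],.015))
p,o=shot("scene")
for t,z in [("torque_wrench",.018),("handle_mid",.014),("nut_top",.018),("castle_nut",.015),("feeler_gauge",.01)]:
    for r in ctrl.cut_out(t,p)[:1]: print(t,rect(contour(r["mask"],p,o,z)))
print(world(p,o,[[296.3,215.5],[391,250]],.024),world(p,o,[[391,250],[238,230],[419,220],[400,218]],.012))
p,o=shot("side")
for t,z in [("torque_wrench",.018),("tape_roll",.015)]:
    for r in ctrl.cut_out(t,p)[:1]: print(t,rect(contour(r["mask"],p,o,z)))
E
```

```text
nut (array([591. , -61.5]), array([28., 34.]), 18.3)
castle [[0.73333344 0.19992488 0.015     ]]
torque_wrench (array([458. , 242.5]), array([287.8,  63.2]), 10.3)
handle_mid (array([424.7, 222.8]), array([213.5,  41.3]), 14.5)
feeler_gauge (array([365.7, 456.6]), array([93.7, 19.5]), 82.1)
[[0.56606169 0.26292921 0.024     ]
 [0.31820314 0.20825827 0.024     ]] [[0.326866   0.19422491 0.012     ]
 [0.62751208 0.39414336 0.012     ]
 [0.35252666 0.04065184 0.012     ]
 [0.39113929 0.06778399 0.012     ]]
torque_wrench (array([460.4, 246.2]), array([280.9,  82.5]), 9.9)
tape_roll (array([650.3, 398.9]), array([50.4, 80.1]), 8.7)
```

>>> move_arm([
  [1,0.5,-0.3,0,0,0,0],
  [1,0.5,-0.3,0,0,0,0],
  [1,0.5,-0.3,0,0,0,0],
  [1,0.5,-0.3,0,0,0,0],
  [1,0.5,-0.3,0,0,0,0],
  [1,0.5,-0.3,0,0,0,0],
  [1,0,0,0,0,0,0],
  [1,0,0,0,0,0,0],
])

```text
time_s: 2.7
ee_pos: [0.46, 0.1502, 0.2056]
eef_rot: [3.141, 0.0, 1.572]
force: [0.1, -0.6, -0.9]
grip_width: 0.094
grip_force: 0.0
```

```bash
python3 - <<'E'
from h import *
print(world(*shot("wrist"),[[320,200]],0))
p,o=shot("wrist");cv2.imwrite("pics/w1.png",p["color"]);print(o["ee_pos"],o["eef_rot"])
for t,z in [("torque_wrench",.018),("handle_mid",.012),("socket",.024),("castle_nut",.015),("tape_roll",.015)]:
    for r in ctrl.cut_out(t,p)[:1]: print(t,r["conf"],r["centre"],rect(contour(r["mask"])),rect(contour(r["mask"],p,o,z)))
np.save("w1o.npy",np.r_[o["ee_pos"],o["eef_rot"]])
E
```

```text
[[0.46323336 0.11565313 0.        ]]
[0.46025261 0.14971356 0.20552314] [3.14133956e+00 8.96478773e-05 1.57095935e+00]
torque_wrench 0.55 [113.7, 322.1] (array([321731. , 116635.4]), array([ 42154.5, 224234.8]), 75.4) (array([462.5, 226.7]), array([280.3,  50.6]), 14.5)
handle_mid 0.89 [128.8, 285.3] (array([291530.7, 124556.6]), array([ 20958.5, 163732.5]), 75.5) (array([425.1, 217.9]), array([210.7,  26.1]), 13.7)
socket 0.85 [111.8, 322.8] (array([321176.4, 115705.9]), array([ 42201.2, 224588. ]), 76.0) (array([462.4, 227.8]), array([277.1,  49.8]), 14.0)
castle_nut 0.91 [141.4, 521.8] (array([522500., 142000.]), array([24000., 29000.]), 90.0) (array([729.8, 198.2]), array([39.7, 32.2]), 14.4)
tape_roll 0.56 [5.0, 469.7] (array([475000.,   3500.]), array([ 7000., 30000.]), 90.0) (array([646.7, 360.1]), array([36.5,  7.7]), 2.0)
```

View pics/w1.png

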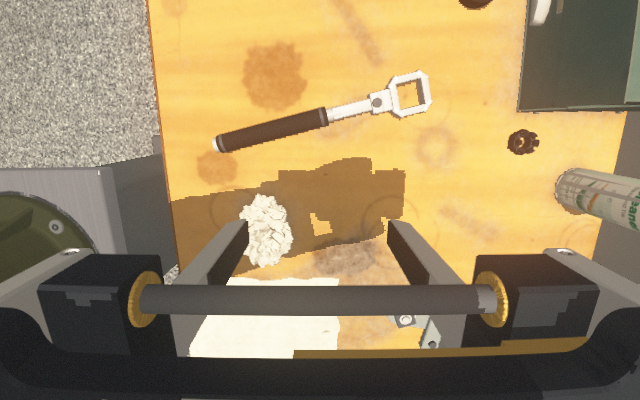

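Wrench ring at about (411,93), grip end at (216,146); the grip's head end at about (325,116). The brush is at (268,228), well clear of the grasp.

```bash
cat >> h.py <<'E'
def hole(p,c,r=30):
    "yellow wood seen through the ring, as corner pixels of the component at c (u,v)"
    hsv=cv2.cvtColor(p["color"],cv2.COLOR_BGR2HSV)
    m=(hsv[...,1]>90).astype(np.uint8)
    n,l,s,ce=cv2.connectedComponentsWithStats(m,connectivity=4)
    return l==l[int(c[1]),int(c[0])]
E
python3 - <<'E'
from h import *
v=np.load("w1o.npy");o=dict(ee_pos=v[:3],eef_rot=v[3:])
p,_=shot("wrist")
m=hole(p,(411,93));print(m.sum())
if m.sum()<2000: print("hole",rect(contour(m,p,o,.024)),rect(contour(m,p,o,.006)),contour(m).min(0),contour(m).max(0))
print("end,gripstart,ring outer px",world(p,o,[[216,146],[325,116]],.012),world(p,o,[[411,93]],.024))
print("brush",world(p,o,[[268,228],[245,205],[292,238]],.02))
r=ctrl.cut_out("handle_mid",p)[0]["mask"]
g=r&(p["color"].max(2)<90);c=contour(g,p,o,.012);print("grip",g.sum(),rect(c))
E
```

```text
523
hole (array([570.2, 254.9]), array([25. , 29.8]), 14.1) (array([575.7, 256.6]), array([26.3, 31.3]), 14.1) [397  79] [420 108]
end,gripstart,ring outer px [[0.32747155 0.19181579 0.012     ]
 [0.46966597 0.22898465 0.012     ]] [[0.57357914 0.25614234 0.024     ]]
brush [[0.3921394  0.08102766 0.02      ]
 [0.36268615 0.11386522 0.02      ]
 [0.4246664  0.06631232 0.02      ]]Traceback (most recent call last):
  File "<stdin>", line 9, in <module>
  File "h.py", line 17, in contour
    c=max(cv2.findContours(m.astype(np.uint8),0,cv2.CHAIN_APPROX_NONE)[0],key=len).reshape(-1,2)
      ~~~^^^^^^^^^^^^^^^^^^^^^^^^^^^^^^^^^^^^^^^^^^^^^^^^^^^^^^^^^^^^^^^^^^^^^^^^^
ValueError: max() iterable argument is empty
```

>>> move_arm([
  [1,0.4,0.02,0,0,0,0],
  [1,0.4,0.02,0,0,0,0.02],
  [1,0.4,0.01,0,0,0,0],
  [1,0.35,0,0,0,0,0],
  [1,0,0,0,0,0,0.13],
  [1,0,0,0,0,0,0.13],
  [1,0,0,0,0,0,0.13],
  [1,0,0,0,0,0,0.13],
  [1,0,0,0,0,0,0.13],
  [1,0,0,0,0,0,0.13],
  [1,0,0,0,0,0,0.13],
  [1,0,0,0,0,0,0.13],
  [1,0,0,0,0,0,0.13],
  [1,0,0,0,0,0,0.13],
  [1,0,0,0,0,0,0],
  [1,0,0,0,0,0,0],
])

```text
time_s: 4.75
ee_pos: [0.4633, 0.2274, 0.2054]
eef_rot: [-3.142, 0.0, 0.255]
force: [-0.2, -0.9, -0.2]
grip_width: 0.0939
grip_force: 0.0
```

```bash
python3 - <<'E'
from h import *
p,o=shot("wrist");cv2.imwrite("pics/w2.png",p["color"]);print(o["qpos"],o["ee_pos"],o["eef_rot"])
a=np.radians(14.3);d=np.array([np.cos(a),np.sin(a)])
ring=np.array([.573,.2555])
for s,z in [(0,.024),(-.11,.012),(-.256,.012)]: print(s,pix(p,o,[*(ring+s*d),z]))
for t,z in [("torque_wrench",.018),("handle_mid",.012),("socket",.024)]:
    for r in ctrl.cut_out(t,p)[:1]: print(t,r["conf"],r["centre"],rect(contour(r["mask"])),rect(contour(r["mask"],p,o,z)))
E
```

```text
[3.85351082e-01 2.24424376e-01 1.61618672e+00 3.21859252e-05
 1.30101032e+00 1.70158302e+00] [0.4632906  0.22743041 0.20542439] [-3.14156565e+00  3.25609586e-05  2.54555808e-01]
0 [[317.71204907  87.035413  ]]
-0.11 [[317.44078975 175.33913215]]
-0.256 [[317.13697524 273.69938073]]
torque_wrench 0.61 [159.5, 314.9] (array([313537.2, 170605.7]), array([ 41089.3, 210400.8]), 2.4) (array([460.4, 230.7]), array([281.8,  49.8]), 12.7)
handle_mid 0.84 [207.1, 315.5] (array([316500., 202000.]), array([148000.,  19000.]), 90.0) (array([423.5, 218.2]), array([211.4,  25.3]), 14.9)
socket 0.62 [159.5, 314.9] (array([317500., 170500.]), array([211000.,  41000.]), 90.0) (array([462.6, 227.3]), array([277.6,  49.7]), 14.5)
```

View pics/w2.png

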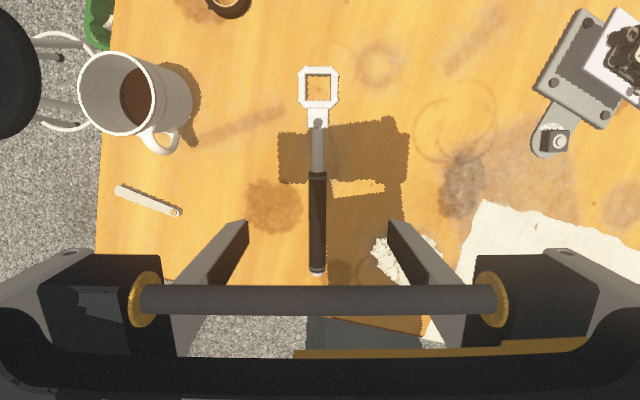

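The view shows the hole centred at (318,88) and the handle upright at column 317, where the projected estimate put them. Next I descend and grasp.

>>> move_arm([
  [1,0,0,0.3,0,0,0],
  [1,0,0,0.5,0,0,0],
  [1,0,0,0.6,0,0,0],
  [1,0,0,0.6,0,0,0],
  [1,0,0,0.6,0,0,0],
  [1,0,0,0.6,0,0,0],
  [1,0,0,0.4,0,0,0],
  [1,0,0,0.25,0,0,0],
  [1,0,0,0.15,0,0,0],
  [1,0,0,0.02,0,0,0],
  [1,0,0,0,0,0,0],
  [1,0,0,0,0,0,0],
])

```text
time_s: 6.15
ee_pos: [0.4637, 0.2277, 0.0053]
eef_rot: [-3.141, -0.001, 0.251]
force: [-0.4, -0.6, -0.0]
grip_width: 0.094
grip_force: 0.0
```

>>> move_arm([
  [0.5,0,0,0,0,0,0],
  [0.3,0,0,0,0,0,0],
  [0.2,0,0,0,0,0,0],
  [0.1,0,0,0,0,0,0],
  [0.1,0,0,0,0,0,0],
  [0.1,0,0,0,0,0,0],
  [0.1,0,0,0,0,0,0],
  [0.1,0,0,0,0,0,0],
  [0.1,0,0,0,0,0,0],
  [0.1,0,0,0,0,0,0],
], force=40)

```text
time_s: 7.15
ee_pos: [0.4632, 0.2275, 0.0045]
eef_rot: [-3.142, 0.0, 0.251]
force: [-1.2, 0.2, 0.1]
grip_width: 0.0229
grip_force: 40.0
```

>>> move_arm([
  [0.1,0,0,-0.1,0,0,0],
  [0.1,0,0,-0.2,0,0,0],
  [0.1,0,0,-0.3,0,0,0],
  [0.1,0,0,-0.4,0,0,0],
  [0.1,0,0,-0.4,0,0,0],
  [0.1,0,0,-0.4,0,0,0],
  [0.1,0,0,-0.3,0,0,0],
  [0.1,0,0,-0.1,0,0,0],
  [0.1,0,0,0,0,0,0],
])

```text
time_s: 8.05
ee_pos: [0.4634, 0.2276, 0.1151]
eef_rot: [-3.141, -0.001, 0.251]
force: [0.8, -0.4, -4.3]
grip_width: 0.023
grip_force: 40.0
```

>>> move_arm([
  [0.1,-0.05,0.2,0,0,0,0],
  [0.1,-0.1,0.4,0,0,0,0],
  [0.1,-0.12,0.5,0,0,0,0],
  [0.1,-0.13,0.6,0,0,0,0],
  [0.1,-0.14,0.6,0,0,0,0],
  [0.1,-0.14,0.6,0,0,0,0],
  [0.1,-0.14,0.6,0,0,0,0],
  [0.1,-0.13,0.6,0,0,0,0],
  [0.1,-0.12,0.5,0,0,0,0],
  [0.1,-0.1,0.4,0,0,0,0],
  [0.1,-0.05,0.2,0,0,0,0],
  [0.1,0,0,0,0,0,0],
  [0.1,0,0,0,0,0,0],
  [0.1,0,0,0,0,0,0],
])

```text
time_s: 9.45
ee_pos: [0.4685, -0.0388, 0.1143]
eef_rot: [-3.141, 0.0, 0.252]
force: [-0.5, -0.4, -3.7]
grip_width: 0.023
grip_force: 40.0
```

```bash
python3 - <<'E'
from h import *
p,o=shot("wrist");cv2.imwrite("pics/w3.png",p["color"]);print(o["ee_pos"],o["eef_rot"],o["force"],o["moment"])
np.save("w3o.npy",np.r_[o["ee_pos"],o["eef_rot"]])
for r in ctrl.cut_out("nut_top",p)[:2]: print("nut",r["conf"],r["centre"],rect(contour(r["mask"])),rect(contour(r["mask"],p,o,.022)))
for r in ctrl.cut_out("socket",p)[:1]: print("socket",r["conf"],r["centre"],rect(contour(r["mask"])))
E
```

```text
[ 0.46854961 -0.03875104  0.11428561] [-3.14134875e+00  3.17835443e-04  2.51686341e-01] [-0.47481785 -0.35672171 -3.66140865] [ 0.00405289  0.1179144  -0.02280789]
nut 0.77 [76.8, 373.7] (array([379000.,  76000.]), array([34000., 32000.]), 90.0) (array([591.1, -64.5]), array([28.7, 28.9]), 17.6)
socket 0.84 [107.7, 315.7] (array([317000., 142500.]), array([285000.,  98000.]), 90.0)
```

View pics/w3.png

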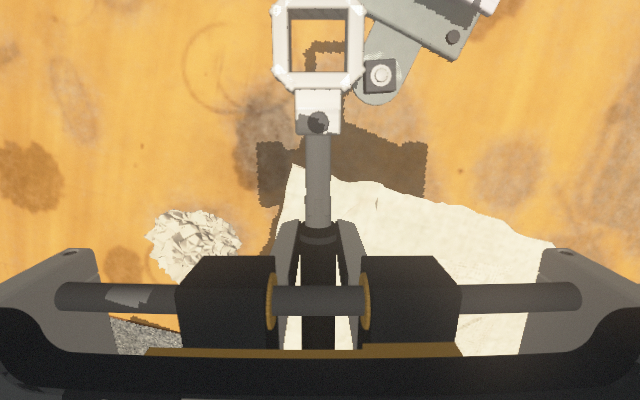

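```bash
python3 - <<'E'
from h import *
v=np.load("w3o.npy");o=dict(ee_pos=v[:3],eef_rot=v[3:])
p,_=shot("wrist");g=cv2.cvtColor(p["color"],cv2.COLOR_BGR2GRAY);hsv=cv2.cvtColor(p["color"],cv2.COLOR_BGR2HSV)
m=np.zeros((400,640),np.uint8);sub=((hsv[...,1]>70))[5:95,280:358];m[5:95,280:358]=sub
n,l,s,c=cv2.connectedComponentsWithStats(m,connectivity=4);k=l[60,318];h=l==k;print("hole px",s[k],c[k])
for z in (.1318,.1338,.1358): print(z,rect(contour(h,p,o,z)))
cr=p["color"][0:115,260:420]
cv2.imwrite("pics/w3c.png",cv2.resize(cr,None,fx=5,fy=5,interpolation=cv2.INTER_CUBIC))
r=ctrl.cut_out("nut_top",p)[0]["mask"]
np.set_printoptions(linewidth=200)
print(g[56:96,360:402:2])
E
```

```text
hole px [ 290   19   56   53 2847] [317.24271163  44.96522655]
0.1318 (array([576.2, -11.4]), array([25.3, 28.3]), 14.3)
0.1338 (array([575.7, -11.5]), array([25., 28.]), 14.3)
0.1358 (array([575.3, -11.7]), array([24.7, 27.6]), 14.3)
[[230 210 223 241 236 229 230 217 213 189 189 188 187 188 186 189 194 190 187 187 190]
 [230 205 230 236 228 203 212 200 199 190 187 187 189 189 190 189 191 190 189 188 187]
 [230 205 238 242 242 220 229 207 189 186 193 184 185 187 188 189 174 155 187 188 186]
 [230 207 245 237 231 217 214 207 180 150 135 133 130 126 118 123 119 114 188 187 187]
 [230 202 245 181 147 144 127 123 124 121 121 123 124 123 127 125 127 125 184 188 186]
 [230 201 219 120 126 125 126 128 130 131 126 130 127 126 128 129 125 119 184 186 187]
 [229 199 123 124 128 131 128 128 130 125 127 124 127 122 126 122 120 119 184 187 187]
 [231 196  88 122 129 126 127 125 126 124 129 130 126 123 123 125 123 119 183 186 186]
 [230 189  87 125 128 127 125 127 130 160 177 175 137 124 124 125 123 119 184 188 186]
 [229 192  90 124 127 127 128 128 174 221 230 228 194 140 127 128 126 120 184 187 
[... 1915 characters left out ...]
83]
 [195 184  79 118 129 131 129 128 131 127 126 125 127 128 124 127 125 122 169 190 180]
 [195 184  73 118 129 129 127 126 129 127 128 127 123 125 126 125 120 116 179 195 178]
 [194 185  78 117 129 130 130 125 127 124 125 115 113 109 111 111 109 127 191 185 177]
 [193 186  75 110 116 115 113 111 107 106 104  99  91  74  76  75 104 161 188 175 177]
 [195 188  74  91  96  88  78  73  82  80  77  78  77  78  86 112 186 189 190 179 176]
 [192 192  91  88  87  97 102 101 114 134 125 141 158 191 190 189 189 192 175 181 178]
 [194 190 146 143 132 170 191 192 193 190 190 186 189 192 191 191 191 190 184 180 176]
 [193 194 196 194 191 191 191 191 189 193 188 191 187 191 190 189 190 187 169 180 178]]
```

View pics/w3c.png

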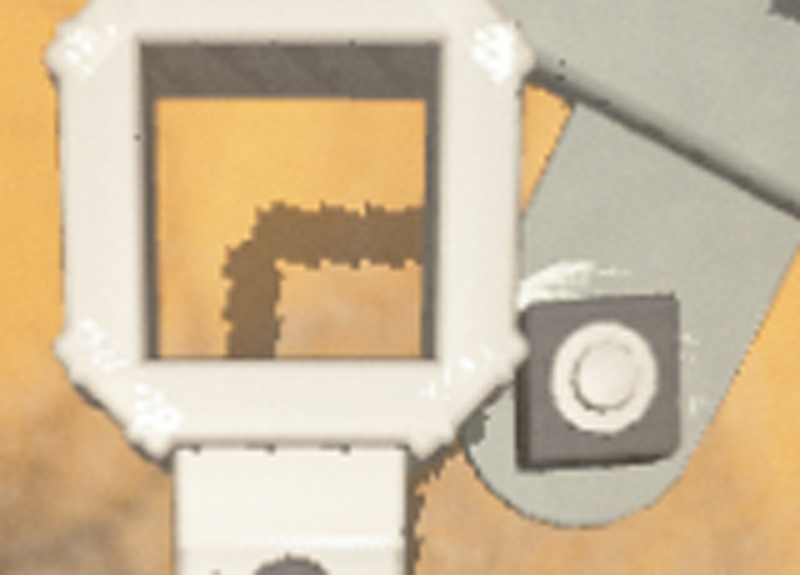

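The crop shows the ring's hole top face with corners (crop px) (137,40), (440,42), (437,360), (143,360). The nut's top face has corners (527,305), (678,293), (678,457), (527,465).

```bash
python3 - <<'E'
from h import *
from scipy.optimize import least_squares
v=np.load("w3o.npy");o=dict(ee_pos=v[:3],eef_rot=v[3:])
p,_=shot("wrist")
f=lambda a:np.array(a,float)/5+[260,0]-.4
H=f([[137,40],[440,42],[437,360],[143,360]]);N=f([[527,305],[678,293],[678,457],[527,465]])
def sq(x,y,z,a,h):
    u=np.array([np.cos(a),np.sin(a)]);w=np.array([np.sin(a),-np.cos(a)])
    return np.array([[*(np.array([x,y])+h*(i*u+j*w)),z] for i,j in [(1,-1),(1,1),(-1,1),(-1,-1)]])
a=least_squares(lambda q:(pix(p,o,sq(q[0],q[1],.022,q[2],.014))-N).ravel(),[.591,-.0645,.31])
b=least_squares(lambda q:(pix(p,o,sq(q[0],q[1],q[3],q[2],.01525))-H).ravel(),[.576,-.0115,.25,.134])
print("nut",a.x,np.degrees(a.x[2]),np.round(a.fun,1));print("hole",b.x,np.degrees(b.x[2]),np.round(b.fun,1))
b2=least_squares(lambda q:(pix(p,o,sq(q[0],q[1],.1338,q[2],.01525))-H).ravel(),[.576,-.0115,.25]);print(b2.x)
n=world(p,o,f([[605,377]]),.0255);print("stud",n)
# tool-frame offset of hole; target
T=o["ee_pos"][:2];y=o["eef_rot"][2]
for B in (b.x,b2.x):
    d=B[:2]-T;rel=R.from_euler("z",-y).as_matrix()[:2,:2]@d
    print("hole in tool xy(left)",rel,"yaw rel",B[2]-y)
    ny=a.x[2]; ty=ny-(B[2]-y); goal=a.x[:2]-R.from_euler("z",ty).as_matrix()[:2,:2]@rel
    dw=goal-T; l=R.from_euler("z",-ty).as_matrix()[:2,:2]@dw
    print("turn rz",-(ty-y),"goal",goal,"then shift tx,ty units",l[0]/.05,-l[1]/.05)
E
```

```text
nut [ 0.59178012 -0.06538723  0.30880803] 17.693396847204856 [-0.8 -0.6  0.4  0.1  0.5  0.2 -0.1  0.3]
hole [ 0.57808157 -0.01094705  0.25044535  0.1340237 ] 14.349461336896123 [ 0.1  0.2  0.2 -0.3 -0.4  0.1  0.1  0.1]
[ 0.57813957 -0.01093197  0.25044544]
stud [[ 0.59180255 -0.06503129  0.0255    ]]
hole in tool xy(left) [ 0.11300526 -0.00034958] yaw rel -0.0012409944118640936
turn rz -0.058362684629244155 goal [ 0.48405645 -0.09953283] then shift tx,ty units -0.07554795325095053 1.2522969839272138
hole in tool xy(left) [ 0.11306519 -0.00034942] yaw rel -0.0012408977579552172
turn rz -0.05836258797533528 goal [ 0.48399942 -0.09955125] then shift tx,ty units -0.07674647593378342 1.2522998861302144
```

>>> move_arm([
  [0.1,0,0,0,0,0,-0.029],
  [0.1,0,0,0,0,0,-0.029],
  [0.1,-0.02,0.25,0,0,0,0],
  [0.1,-0.02,0.4,0,0,0,0],
  [0.1,-0.02,0.4,0,0,0,0],
  [0.1,-0.02,0.2,0,0,0,0],
  [0.1,0,0,0.3,0,0,0],
  [0.1,0,0,0.4,0,0,0],
  [0.1,0,0,0.4,0,0,0],
  [0.1,0,0,0.3,0,0,0],
  [0.1,0,0,0.1,0,0,0],
  [0.1,0,0,0,0,0,0],
  [0.1,0,0,0,0,0,0],
])

```text
time_s: 11.05
ee_pos: [0.4843, -0.1005, 0.0402]
eef_rot: [3.141, -0.001, 0.309]
force: [0.2, -1.1, -4.1]
grip_width: 0.0234
grip_force: 40.0
```

```bash
python3 - <<'E'
from h import *
p,o=shot("wrist");print(o["ee_pos"],o["eef_rot"],o["force"])
np.save("w4o.npy",np.r_[o["ee_pos"],o["eef_rot"]]);cv2.imwrite("pics/w4.png",p["color"])
print(pix(p,o,[.5918,-.0652,.022]))
cr=p["color"][0:110,250:400]
cv2.imwrite("pics/w4c.png",cv2.resize(cr,None,fx=5,fy=5,interpolation=cv2.INTER_CUBIC))
E
```

```text
[ 0.48428117 -0.10047208  0.04017861] [ 3.14103808e+00 -8.69003049e-04  3.08783072e-01] [ 0.19176824 -1.07156056 -4.10871263]
[[315.49660258  56.50901005]]
```

View pics/w4c.png

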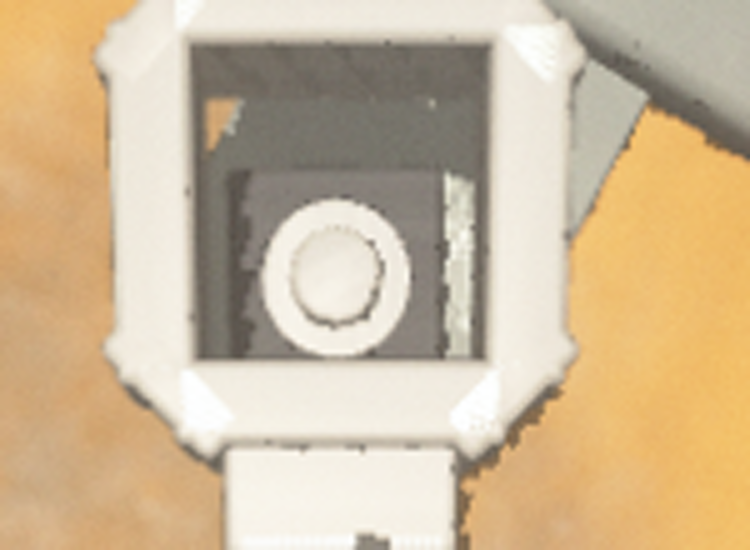

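```bash
python3 - <<'E'
from h import *
from scipy.optimize import least_squares
v=np.load("w4o.npy");o=dict(ee_pos=v[:3],eef_rot=v[3:])
p,_=shot("wrist")
f=lambda a:np.array(a,float)/5+[250,0]-.4
H=f([[188,42],[492,42],[487,360],[195,360]])
def sq(x,y,z,a,h):
    u=np.array([np.cos(a),np.sin(a)]);w=np.array([np.sin(a),-np.cos(a)])
    return np.array([[*(np.array([x,y])+h*(i*u+j*w)),z] for i,j in [(1,-1),(1,1),(-1,1),(-1,-1)]])
b=least_squares(lambda q:(pix(p,o,sq(q[0],q[1],q[3],q[2],.01525))-H).ravel(),[.591,-.065,.31,.06])
b2=least_squares(lambda q:(pix(p,o,sq(q[0],q[1],.0597,q[2],.01525))-H).ravel(),[.591,-.065,.31])
s=world(p,o,f([[336,276]]),.0255)[0];s2=world(p,o,f([[336,277]]),.022)[0]
e=world(p,o,f([[340,170],[444,280],[243,280]]),.022)
M=R.from_euler("z",-o["eef_rot"][2]).as_matrix()[:2,:2]
t=lambda X:M@(np.array(X)[:2]-o["ee_pos"][:2])*1000
print("hole",b.x,t(b.x),t(b2.x),b2.x[2],np.round(b.fun,1));print("stud",t(s),t(s2),"edges",[t(i) for i in e],s)
E
```

```text
hole [ 0.59207762 -0.06657963  0.30871947  0.05971719] [112.99801577  -0.46981198] [113.00263628  -0.46982655] 0.3087194720867177 [ 0.1 -0.  -0.  -0.1 -0.1  0.   0.   0.1]
stud [1.13419453e+02 8.24832947e-02] [1.14058613e+02 9.03505081e-02] edges [array([126.77311522,  -0.4450429 ]), array([113.69719354, -13.76984723]), array([113.73583652,  12.02625729])] [ 0.59231128 -0.06592538  0.0255    ]
```

>>> move_arm([
  [0.1,0.006,-0.009,0.1,0,0,0],
  [0.1,0,0,0.1,0,0,0],
  [0.1,0,0,0.1,0,0,0],
  [0.1,0,0,0.04,0,0,0],
  [0.1,0,0,0.04,0,0,0],
  [0.1,0,0,0.03,0,0,0],
  [0.1,0,0,0.02,0,0,0],
  [0.1,0,0,0,0,0,0],
])

```text
time_s: 11.95
ee_pos: [0.484, -0.0998, 0.0179]
eef_rot: [-3.142, 0.0, 0.309]
force: [-0.5, -0.7, -4.7]
grip_width: 0.0229
grip_force: 40.0
```

>>> move_arm([
  [0.1,0,0,0.02,0,0,0],
  [0.1,0,0,0.02,0,0,0],
  [0.1,0,0,0,0,0,0],
])

```text
time_s: 12.25
ee_pos: [0.484, -0.0998, 0.0159]
eef_rot: [-3.142, 0.0, 0.309]
force: [-0.8, -1.1, -4.2]
grip_width: 0.0235
grip_force: 40.0
```

>>> move_arm([
  [0.1,0,0,0.04,0,0,0],
  [0.1,0,0,0.04,0,0,0],
  [0.1,0,0,0.04,0,0,0],
  [0.1,0,0,0,0,0,0],
])

```text
time_s: 12.65
ee_pos: [0.4838, -0.0997, 0.0096]
eef_rot: [-3.141, 0.0, 0.309]
force: [-0.7, -0.6, -3.6]
grip_width: 0.0231
grip_force: 40.0
```

>>> move_arm([
  [0.1,0,0,0.04,0,0,0],
  [0.1,0,0,0.03,0,0,0],
  [0.1,0,0,0.02,0,0,0],
  [0.1,0,0,0.01,0,0,0],
  [0.1,0,0,0,0,0,0],
])

```text
time_s: 13.15
ee_pos: [0.484, -0.0998, 0.0049]
eef_rot: [-3.142, 0.0, 0.309]
force: [0.3, -0.1, -3.2]
grip_width: 0.023
grip_force: 40.0
```

>>> move_arm([
  [0.2,0,0,0,0,0,0],
  [0.35,0,0,0,0,0,0],
  [0.5,0,0,0,0,0,0],
  [0.5,0,0,0,0,0,0],
  [0.5,0,0,0,0,0,0],
  [0.5,0,0,0,0,0,0],
  [0.5,0,0,-0.1,0,0,0],
  [0.5,0,0,-0.3,0,0,0],
  [0.5,0,0,-0.4,0,0,0],
  [0.5,0,0,-0.5,0,0,0],
  [0.5,0,0,-0.5,0,0,0],
  [0.5,0,0,-0.5,0,0,0],
  [0.5,0,0,-0.3,0,0,0],
  [0.5,0,0,-0.1,0,0,0],
  [0.5,0,0,0,0,0,0],
])

```text
time_s: 14.65
ee_pos: [0.4841, -0.0998, 0.1403]
eef_rot: [3.141, -0.001, 0.309]
force: [0.2, 0.8, -1.1]
grip_width: 0.0469
grip_force: 0.0
```

```bash
python3 - <<'E'
from h import *
p,o=shot("wrist");cv2.imwrite("pics/w5.png",p["color"]);print(o["ee_pos"],o["eef_rot"],o["force"],o["grip_width"])
a=.309;d=np.array([np.cos(a),np.sin(a)]);n=np.array([.592,-.0655])
for s,z in [(0,.024),(-.187,.012),(-.256,.012)]: print(s,n+s*d,pix(p,o,[*(n+s*d),z]))
for r in ctrl.cut_out("handle_mid",p)[:1]: print(r["conf"],r["centre"],rect(contour(r["mask"],p,o,.012)))
E
```

```text
[ 0.4841226  -0.09979285  0.14033114] [ 3.14107541e+00 -7.79085918e-04  3.08804811e-01] [ 0.16381686  0.83930619 -1.0866791 ] 0.04691164386021507
0 [ 0.592  -0.0655] [[317.28493815  79.13249371]]
-0.187 [ 0.41385667 -0.12236785] [[317.65083359 250.02391167]]
-0.256 [ 0.34812463 -0.14335117] [[317.7581414 300.8181291]]
0.59 [213.3, 316.6] (array([ 457.8, -108.5]), array([185.6,  25.9]), 17.9)
```

View pics/w5.png

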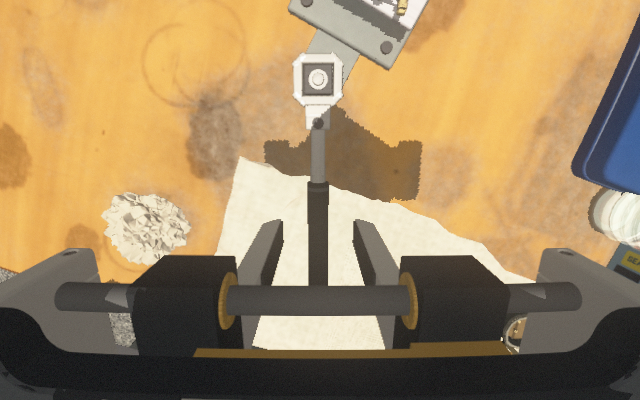

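The ring sits concentric on the nut (stud at (318,78), nut filling the hole). The brush is at (147,228). Next I put the closed fingers down right of the handle end.

>>> move_arm([
  [0,-0.25,0.1,0,0,0,0],
  [0,-0.4,0.2,0,0,0,0],
  [0,-0.4,0.2,0,0,0,0],
  [0,-0.3,0.15,0,0,0,0],
  [0,-0.13,0.03,0,0,0,0],
  [0,0,0,0.3,0,0,0],
  [0,0,0,0.5,0,0,0],
  [0,0,0,0.5,0,0,0],
  [0,0,0,0.5,0,0,0],
  [0,0,0,0.4,0,0,0],
  [0,0,0,0.3,0,0,0],
  [0,0,0,0.15,0,0,0],
  [0,0,0,0.03,0,0,0],
  [0,0,0,0,0,0,0],
  [0,0,0,0,0,0,0],
])

```text
time_s: 16.25
ee_pos: [0.4242, -0.1548, 0.0066]
eef_rot: [3.141, -0.001, 0.309]
force: [0.1, -0.4, 0.8]
grip_width: 0.0001
grip_force: 0.0
```

>>> move_arm([
  [0,0,-0.08,0,0,0,0],
  [0,0,-0.08,0,0,0,0],
  [0,-0.01,-0.08,0,0,0,0.02],
  [0,-0.01,-0.08,0,0,0,0.02],
  [0,-0.01,-0.08,0,0,0,0.02],
  [0,-0.01,-0.08,0,0,0,0.02],
  [0,-0.01,-0.08,0,0,0,0.02],
])

```text
time_s: 16.95
ee_pos: [0.414, -0.1282, 0.0062]
eef_rot: [3.141, -0.001, 0.207]
force: [2.7, -2.7, 1.4]
grip_width: 0.0002
grip_force: 1.5
```

>>> move_arm([
  [0,-0.01,-0.08,0,0,0,0.02],
  [0,-0.01,-0.08,0,0,0,0.02],
  [0,-0.01,-0.08,0,0,0,0.02],
  [0,-0.01,-0.08,0,0,0,0.02],
])

```text
time_s: 17.35
ee_pos: [0.4091, -0.1128, 0.0061]
eef_rot: [3.141, -0.001, 0.127]
force: [3.9, -2.3, 2.8]
grip_width: 0.0004
grip_force: 2.1
```

>>> move_arm([
  [0,0,0,0,0,0,0],
  [0,0,0,0,0,0,0],
])

```text
time_s: 17.55
ee_pos: [0.4083, -0.1127, 0.0057]
eef_rot: [-3.141, 0.001, 0.129]
force: [1.1, 0.3, 0.9]
grip_width: 0.0004
grip_force: 0.3
```

```bash
python3 - <<'E'
from h import *
p,o=shot("wrist");cv2.imwrite("pics/w6.png",p["color"]);print(o)
n=np.array([.592,-.0655])
for r in ctrl.cut_out("handle_mid",p)[:1]: print(r["conf"],r["centre"],rect(contour(r["mask"],p,o,.012)))
E
```

```text
{'time_s': 17.55, 'qpos': array([-3.55880585e-01,  3.27334789e-01,  2.03314889e+00,  1.36171365e-04,
        7.82627523e-01,  1.08566156e+00]), 'joint_vel': array([-6.37714217e-03,  2.03300494e-03,  2.80116775e-04, -3.28908591e-05,
       -4.85739230e-04, -3.36938143e-03]), 'tau': array([  0.34208167, -43.26208949, -23.50522399,   0.07760805,
         0.04475263,   0.09725442]), 'ee_pos': array([ 0.40832206, -0.11270181,  0.00566045]), 'eef_rot': array([-3.14079970e+00,  1.29861721e-03,  1.29158070e-01]), 'force': array([1.10870454, 0.2840715 , 0.93401999]), 'moment': array([-0.04602573,  0.02963167,  0.04255311]), 'grip_force': 0.29171034693717957, 'grip_width': 0.00041187199778937127}
0.77 [136.4, 279.4] (array([466.3, -81.8]), array([151.3,  24.7]), 6.4)
```

View pics/w6.png

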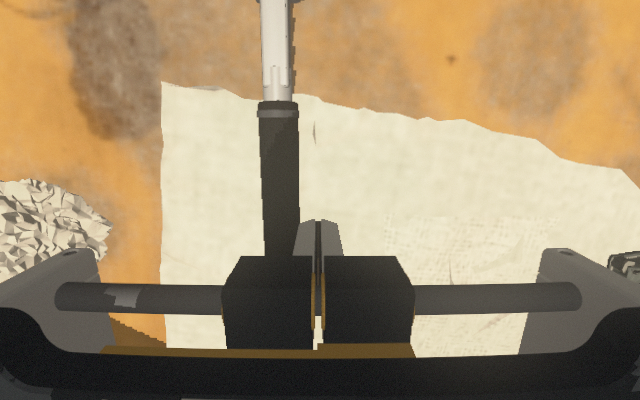

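>>> move_arm([
  [0,-0.01,-0.08,0,0,0,0.02],
  [0,-0.01,-0.08,0,0,0,0.02],
  [0,0,0,0,0,0,0],
  [0,0,0,0,0,0,0],
])

```text
time_s: 18.05
ee_pos: [0.4068, -0.105, 0.0059]
eef_rot: [-3.141, 0.0, 0.089]
force: [-0.2, 0.3, -0.1]
grip_width: 0.0002
grip_force: 0.0
```

>>> move_arm([
  [0,-0.01,-0.08,0,0,0,0.02],
  [0,-0.01,-0.08,0,0,0,0.02],
  [0,0,0,0,0,0,0],
  [0,0,0,0,0,0,0],
])

```text
time_s: 18.45
ee_pos: [0.4052, -0.0971, 0.006]
eef_rot: [-3.141, 0.0, 0.049]
force: [0.2, 0.8, -0.9]
grip_width: 0.0005
grip_force: 0.0
```

>>> move_arm([
  [0,-0.005,-0.04,0,0,0,0.01],
  [0,-0.005,-0.04,0,0,0,0.01],
  [0,-0.005,-0.04,0,0,0,0.01],
  [0,-0.005,-0.04,0,0,0,0.01],
])

```text
time_s: 18.85
ee_pos: [0.4041, -0.0892, 0.006]
eef_rot: [3.142, -0.0, 0.008]
force: [0.5, -0.8, 0.0]
grip_width: 0.0004
grip_force: 0.6
```

>>> move_arm([
  [0,-0.005,-0.04,0,0,0,0.01],
  [0,-0.005,-0.04,0,0,0,0.01],
  [0,-0.005,-0.04,0,0,0,0.01],
  [0,-0.005,-0.04,0,0,0,0.01],
])

```text
time_s: 19.25
ee_pos: [0.4031, -0.0812, 0.006]
eef_rot: [3.142, -0.0, -0.032]
force: [0.5, -1.5, 0.5]
grip_width: 0.0006
grip_force: 0.7
```

>>> move_arm([
  [0,-0.005,-0.04,0,0,0,0.01],
  [0,-0.005,-0.04,0,0,0,0.01],
  [0,-0.005,-0.04,0,0,0,0.01],
])

```text
time_s: 19.55
ee_pos: [0.4026, -0.0752, 0.006]
eef_rot: [3.142, -0.0, -0.062]
force: [1.1, -1.6, 0.4]
grip_width: 0.0001
grip_force: 0.8
```

>>> move_arm([
  [0,-0.005,-0.04,0,0,0,0.01],
  [0,-0.005,-0.04,0,0,0,0.01],
  [0,-0.005,-0.04,0,0,0,0.01],
])

```text
time_s: 19.85
ee_pos: [0.4023, -0.0691, 0.006]
eef_rot: [3.142, -0.0, -0.092]
force: [1.0, -1.8, 0.2]
grip_width: 0.0006
grip_force: 0.9
```

>>> move_arm([
  [0,-0.005,-0.04,0,0,0,0.01],
  [0,-0.005,-0.04,0,0,0,0.01],
])

```text
time_s: 20.05
ee_pos: [0.4022, -0.0651, 0.006]
eef_rot: [3.142, -0.0, -0.112]
force: [1.9, -2.8, -0.5]
grip_width: 0.0004
grip_force: 0.9
```

>>> move_arm([
  [0,-0.005,-0.04,0,0,0,0.01],
  [0,-0.005,-0.04,0,0,0,0.01],
])

```text
time_s: 20.25
ee_pos: [0.4021, -0.0611, 0.006]
eef_rot: [3.142, -0.0, -0.132]
force: [0.8, -2.6, 0.3]
grip_width: 0.0003
grip_force: 0.9
```

```bash
python3 - <<'E'
from h import *
p,o=shot("wrist");print(o["ee_pos"],o["eef_rot"],o["force"],o["moment"])
for r in ctrl.cut_out("handle_mid",p)[:1]: print(r["conf"],r["centre"],rect(contour(r["mask"],p,o,.012)))
cv2.imwrite("pics/w7.png",p["color"])
p,o=shot("side");cv2.imwrite("pics/s7.png",p["color"])
print(pix(p,o,[[.592,-.0655,.024],[.392,.081,.03],[.34,-.05,.012]]))
E
```

```text
[ 0.40214265 -0.06107427  0.00596212] [ 3.14155388e+00 -7.24426795e-05 -1.32025701e-01] [ 0.75841333 -2.63385387  0.29677818] [-0.3269918  -0.1618772  -0.03183716]
0.96 [134.7, 278.9] (array([466.1, -46.8]), array([ 24.7, 151.6]), 81.5)
[[306.47387911 175.25639024]
 [366.6814022  190.69793317]
 [378.93506873 182.43945804]]
```

View pics/w7.png

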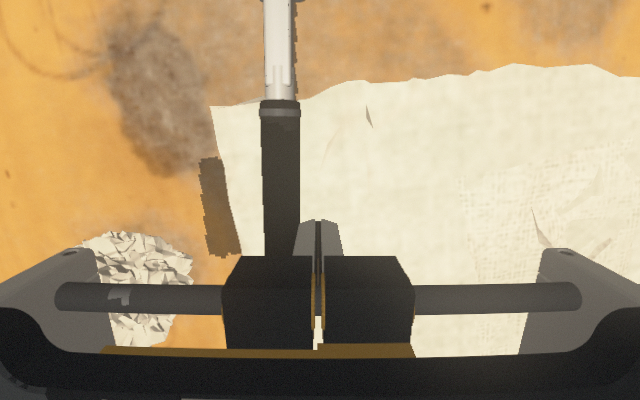

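Handle and shank still line up at column 281, so there is no kink yet. The crumpled paper lies at (137,290), left of the handle; I'll check its clearance by numbers.

```bash
python3 - <<'E'
from h import *
p,o=shot("wrist")
for z in (0,.02,.04): print(z,world(p,o,[[137,290],[193,265],[193,290],[180,335]],z)[:,:2].round(3).tolist())
E
```

```text
0 [[0.371, 0.08], [0.386, 0.032], [0.366, 0.037], [0.328, 0.058]]
0.02 [[0.382, 0.064], [0.396, 0.021], [0.378, 0.026], [0.344, 0.044]]
0.04 [[0.393, 0.047], [0.405, 0.01], [0.39, 0.014], [0.359, 0.03]]
```

>>> move_arm([
  [0,-0.005,-0.04,0,0,0,0.01],
  [0,-0.005,-0.04,0,0,0,0.01],
])

```text
time_s: 20.65
ee_pos: [0.402, -0.0571, 0.0059]
eef_rot: [3.142, 0.0, -0.152]
force: [-0.9, -1.3, -1.0]
grip_width: 0.0004
grip_force: 0.8
```

>>> move_arm([
  [0,-0.005,-0.04,0,0,0,0.01],
  [0,-0.005,-0.04,0,0,0,0.01],
])

```text
time_s: 20.85
ee_pos: [0.4022, -0.053, 0.0059]
eef_rot: [3.142, 0.0, -0.172]
force: [0.8, -1.8, -0.6]
grip_width: 0.0004
grip_force: 0.8
```

>>> move_arm([
  [0,-0.005,-0.04,0,0,0,0.01],
  [0,-0.005,-0.04,0,0,0,0.01],
])

```text
time_s: 21.05
ee_pos: [0.4026, -0.0491, 0.0059]
eef_rot: [3.141, -0.0, -0.192]
force: [0.9, -3.5, -1.2]
grip_width: 0.0005
grip_force: 1.7
```

>>> move_arm([
  [0,-0.005,-0.04,0,0,0,0.01],
  [0,-0.005,-0.04,0,0,0,0.01],
])

```text
time_s: 21.25
ee_pos: [0.4029, -0.0451, 0.006]
eef_rot: [3.141, -0.0, -0.212]
force: [0.9, -4.3, -1.3]
grip_width: 0.0002
grip_force: 1.9
```

>>> move_arm([
  [0,-0.005,-0.04,0,0,0,0.01],
  [0,-0.005,-0.04,0,0,0,0.01],
])

```text
time_s: 21.45
ee_pos: [0.4033, -0.041, 0.006]
eef_rot: [3.141, -0.0, -0.232]
force: [1.0, -5.2, -1.4]
grip_width: 0.0005
grip_force: 2.0
```

```bash
cat > k.py <<'E'
from h import *
p,o=shot("wrist");print(o["force"],o["grip_force"],o["eef_rot"][2])
for r in ctrl.cut_out("handle_mid",p)[:1]:
    m=r["mask"];c,s,a=rect(contour(m,p,o,.012));print(r["conf"],c,s,a)
    g=p["color"].max(2)
    # axis of black grip and steel shank by row midpoints
    for v0,v1,nm in [(5,80,"steel"),(125,225,"grip")]:
        rows=[v for v in range(v0,v1) if m[v].sum()>8]
        if len(rows)>10:
            mid=[[np.mean(np.flatnonzero(m[v])),v] for v in rows]
            w=world(p,o,mid,.012)[:,:2]*1000;f=np.polyfit(w[:,0],w[:,1],1);print(nm,len(rows),np.arctan(f[0]),w[0],w[-1])
            print(" line at nut x: y off",np.polyval(f,592)+65.5)
            q=np.degrees(0)
E
python3 k.py
```

```text
[ 1.00246082 -5.17267079 -1.38655664] 1.9537554681301117 -0.23203302342113474
0.75 [468.4 -34.4] [ 24.1 151.2] 75.0
steel 75 -0.2582711488975438 [538.86669457 -53.1892974 ] [501.56999455 -43.62415883]
 line at nut x: y off -1.6919785223854973
grip 100 -0.2637285483771083 [476.78323131 -36.69590328] [416.96943869 -20.15206744]
 line at nut x: y off -2.2553857299096336
```

Force has levelled at about 5 N and the handle's line misses the ring axis by about 2 mm, so it has kinked by about 0.05 rad. A small push more will confirm it.

>>> move_arm([
  [0,-0.006,-0.04,0,0,0,0.014],
  [0,-0.006,-0.04,0,0,0,0.014],
])

```text
time_s: 21.75
ee_pos: [0.4036, -0.0371, 0.006]
eef_rot: [3.142, -0.0, -0.26]
force: [0.3, -4.9, -1.4]
grip_width: 0.0006
grip_force: 2.0
```

```bash
python3 k.py
```

```text
[ 0.33708046 -4.92561381 -1.39807703] 2.0080284029245377 -0.25998994591535185
0.57 [469.  -32.2] [ 24.  151.2] 73.3
steel 75 -0.277142190640396 [538.91354598 -52.78038754] [501.9755941  -41.88715801]
 line at nut x: y off -2.30246880160135
grip 100 -0.28628341622587933 [477.31827158 -34.53494635] [417.82848543 -16.92268321]
 line at nut x: y off -2.83536968428875
```

The force is level at 4.9 N while the handle gives, so it has clicked with about 0.07–0.1 rad of kink. Backing off sideways, then up.

>>> move_arm([
  [0,0,0.04,0,0,0,0],
  [0,0,0.1,0,0,0,0],
  [0,0,0.15,0,0,0,0],
  [0,0,0.1,0,0,0,0],
  [0,0,0,-0.1,0,0,0],
  [0,0,0,-0.3,0,0,0],
  [0,0,0,-0.5,0,0,0],
  [0,0,0,-0.5,0,0,0],
  [0,0,0,-0.5,0,0,0],
  [0,0,0,-0.5,0,0,0],
  [0,0,0,-0.5,0,0,0],
  [0,0,0,-0.3,0,0,0],
  [0,0,0,-0.1,0,0,0],
  [0,0,0,0,0,0,0],
  [0,0,0,0,0,0,0],
])

```text
time_s: 23.35
ee_pos: [0.3981, -0.0558, 0.1702]
eef_rot: [-3.142, 0.001, -0.259]
force: [-0.4, -0.7, -0.1]
grip_width: 0.0004
grip_force: 0.0
```

```bash
python3 - <<'E'
from h import *
p,o=shot("wrist");print(o["ee_pos"],o["force"],o["time_s"])
cv2.imwrite("pics/w8.png",p["color"])
print("nut px",pix(p,o,[.592,-.0655,.024]))
for t in ("socket","torque_wrench","handle_mid"):
  for r in ctrl.cut_out(t,p)[:1]:
    m=r["mask"];print(t,r["conf"],r["centre"],rect(contour(m,p,o,.012)))
    w=world(p,o,np.argwhere(m)[:,::-1],.014)[:,:2]-[.592,-.0655]
    rr=np.hypot(*w.T)
    for a,b in [(0,.035),(.045,.065),(.065,.1),(.11,.15),(.15,.2)]:
        k=(rr>a)&(rr<b)
        if k.sum()>20: c=w[k].mean(0)*1000;print("  ",a,k.sum(),c.round(1))
n=ctrl.cut_out("nut_top",p)
for r in n[:1]: print("nut",r["conf"],rect(contour(r["mask"],p,o,.022)))
E
```

```text
[ 0.39814981 -0.05582423  0.17020268] [-0.40777746 -0.66202977 -0.12884754] 23.35
nut px [[277.95658225   5.36082836]]
torque_wrench 0.55 [114.5, 284.1] (array([472.4, -34.7]), array([ 49.7, 267.2]), 75.5)
   0 1140 [-14.7   3.5]
   0.045 338 [-52.3  10.3]
   0.065 467 [-80.6  19.1]
   0.11 708 [-125.6   31.3]
   0.15 818 [-168.8   43.8]
handle_mid 0.97 [152.5, 282.7] (array([444.5, -27.3]), array([ 24.2, 209.7]), 74.4)
   0.045 241 [-54.9  11.6]
   0.065 474 [-80.4  19.1]
   0.11 745 [-125.7   31.7]
   0.15 817 [-168.8   43.7]
nut 0.56 (array([587.6, -65.6]), array([30.2, 20.1]), 74.5)
```

>>> move_arm([
  [0,0.3,0,0,0,0,0],
  [0,0.5,0,0,0,0,0],
  [0,0.5,0,0,0,0,0],
  [0,0.3,0,0,0,0,0],
  [0,0,0,0,0,0,0],
  [0,0,0,0,0,0,0],
])

```text
time_s: 24.2
ee_pos: [0.4752, -0.0763, 0.1705]
eef_rot: [3.142, 0.001, -0.259]
force: [0.5, 0.0, 0.2]
grip_width: 0.0006
grip_force: 0.0
```

```bash
python3 - <<'E'
from h import *
p,o=shot("wrist");print(o["ee_pos"])
cv2.imwrite("pics/w9.png",p["color"])
hsv=cv2.cvtColor(p["color"],cv2.COLOR_BGR2HSV)
print("nut px",pix(p,o,[.592,-.0655,.0255]))
r=ctrl.cut_out("nut_top",p)[0];print("nut",r["conf"],rect(contour(r["mask"],p,o,.022)),rect(contour(r["mask"],p,o,.024)))
for t in ("torque_wrench","handle_mid","socket"):
  for r in ctrl.cut_out(t,p)[:1]:
    m=r["mask"]
    w=world(p,o,np.argwhere(m)[:,::-1],.02)[:,:2]-[.592,-.0655];rr=np.hypot(*w.T)
    k=rr<.034;print(t,r["conf"],"ring",k.sum(),rect(w[k]),w[k].mean(0)*1000)
    mm=m.astype(np.uint8)*0
    w=world(p,o,np.argwhere(m)[:,::-1],.012)[:,:2]-[.592,-.0655];rr=np.hypot(*w.T)
    for a,b in [(.034,.045),(.045,.06),(.06,.1),(.11,.15),(.15,.2)]:
        k=(rr>a)&(rr<b)
        if k.sum()>20: print("  ",a,k.sum(),(w[k].mean(0)*1000).round(1))
E
```

```text
[ 0.47524805 -0.07625606  0.17045044]
nut px [[279.97983631  86.17024873]]
nut 0.56 (array([592. , -66.1]), array([27.8, 29.4]), 81.9) (array([591.8, -66.3]), array([27.6, 29.2]), 81.9)
torque_wrench 0.18 ring 613 (array([ 0. , -0.4]), array([28.1, 29.9]), 84.0) [ 0.39661889 -0.6451007 ]
handle_mid 0.84 ring 0 (array([0., 0.]), array([0., 0.]), 0.0) [nan nan]
   0.045 144 [-52.6  11.9]
   0.06 461 [-77.5  18.8]
   0.11 637 [-125.4   32.2]
   0.15 667 [-168.1   44.5]
socket 0.68 ring 1512 (array([-4. ,  0.2]), array([50.3, 59.5]), 78.9) [-2.58185546  0.50125172]
   0.034 245 [-37.8   8. ]
   0.045 228 [-49.9  11.4]
   0.06 459 [-77.5  18.8]
   0.11 606 [-125.5   32. ]
   0.15 656 [-167.9   44.5]<stdin>:11: RuntimeWarning: Mean of empty slice.
  ret = um.true_divide(
```

```bash
python3 -c "
from station import ctrl
print(ctrl.hand_in())"
```

```text
the job is handed in; nothing more can be done
None
```

The wrench ring is over the nut, which I turned clockwise about 0.45 rad until it seated and the wrench clicked; I left it kinked about 0.08 rad, well short of the 0.28 stop, and handed it in at about 24 s. By camera measurement the ring sits centred on the nut; flatness wasn't measured after the push, and the loose things weren't rechecked, though the gripper never went near them.

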